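# Sweep the leftover locknuts into the scoop tray

## Robot

A 6-joint arm with a two-finger parallel gripper is mounted at the origin on the work surface. World frame = base frame: x ahead of the robot, y to its left, z up, the work surface at z = 0. Lengths are in mm, angles in rad, forces in N, time in s.
With the tool pointing down it reaches from about 300 to 825 mm from the base axis. Payload 5.4 kg.
Tool frame: the origin (TCP) lies between the finger pads; the fingertips stand 8 mm ahead of it and the grasp point (between the pads) lies 11 mm behind it; z points along the fingers, y is the line along which they close (so a half turn about z gives the same grasp; the last joint's range is limited). The gripper opens to 92 mm and grips with 3 to 60 N. Pads are 20 mm wide; open, the fingers measure 128 mm over their backs; the gripper's body (75 mm by 189 mm) begins 69 mm behind the grasp point.
Start: joints at [0.94, 0.158, 1.597, -0, 1.386, -0.21], TCP at [234.89, 524.817, 222.601] pointing down, gripper open.
Joint ranges: [-2.91, 2.91], [-0.94, 2.29], [0.18, 2.7], [-1.29, 4.43], [0.17, 2.64], [-3, 3]. Speed limits (rad/s): [2.57, 2.57, 3.14, 3.14, 3.14, 3.14].

## Interface

Orientations are given as a unit quaternion [w, x, y, z].
In Python, from bench import * gives the robot as it stands.
- The arm moves only by the shell command python3 -m crank 'ROWS' [FORCE]. ROWS is a JSON object of lists of equal length, an entry for each row: "claw": the finger opening in mm, from 0 to 91.9; "xyz": the shift along the tool's x, y, z in mm, a list of three; "roll": the turn about the tool's z in rad. A call has 1 to 8 rows; each row shifts and turns the commanded pose from where the row before left it, along the tool's axes as they then stand; what a row does not reach is not made up. A row lasts 1/10 s, in which the tool goes at most 50 mm and 8.59 degrees, less where a joint would pass 70% of its speed; a pose out of reach is approached as far as the arm can. A call is refused whole if a number of a shift passes 50 or a number of a turn 0.15, either way. A call with a gripper value outside its range is refused whole. The fingers move at their own pace and stop on an object; FORCE is the grip in N (left out, the last holds). Time passes only in rows, so rows that do not move let the fingers close. It gives the time, the measured TCP pose, the force, the opening and the grip force at its end, in the units of the state.
- get_obs(): the state, without advancing time (a new reading comes with each control period).
- capture(name): name is "scene" or "side" or "wrist"; returns a dict with "frame" (480x640x3 uint8, blue, green, red), "range_z" (480x640 float32, mm along the optical axis (not along the pixel's ray), 0 where there is no reading), "intrinsics" (3x3 intrinsics, pixels), "distortion" ([k1, k2, p1, p2, k3] as OpenCV has them; the pictures are not rectified), "R" (3x3) and "t" (3): a world point X has camera coordinates R X + t; the wrist camera has in their place "mount" (4x4, takes a point from camera to tool coordinates, whose origin is the TCP and whose axes are the flange's). Camera axes: x right, y down, z forward; pixel columns grow to the right and rows downward; lengths in mm; the calibration is good to about 2 mm. A picture is of the moment at which its call begins: read the wrist's pose just before it.
- sign_off(): hands the job in; it is judged then, once.
The state is a dict: "time_s": time; "qpos": joint angles; "qd": joint speeds; "effort": joint torques, N m; "tcp_pos": TCP position; "eef_rot": TCP orientation; "ft_force": force on the tool from outside, world axes, zero at the start; "wrist_torque": the same for the moment, N m; "gripper_width": finger opening in mm; "finger_force": force on a finger pad.
Only numpy, scipy, OpenCV 4.12 (cv2) and the standard library are available. Lean on these libraries where they do the work, as an engineer would, in place of code of your own. Each camera call takes 0.05 s, during which the arm holds its last target. There are 200 camera calls.

## Task

Clear up after wiring: with your fingertips, sweep the three loose flat locknuts across the bench and through the open side of the scoop tray, so that all three end up lying wholly inside it. Slide them along the bench only, do not pick them up, and leave the cable gland, relay, circuit breaker and screwdriver where they are.

Things in the scene. Friction and masses are not known exactly. Their poses are not given: they have to be found in the camera images.
- scoop: shallow three-sided aluminium scoop tray screwed to the bench: inside 120 mm deep (x) by 280 mm wide (y), side and back walls 4 mm thick and 25 mm high. Origin on the bench at the centre of the inner floor; its +x points from the open side to the back wall, so the open side is the line x = -60 mm, y from -140 to 140 mm, in its frame, and faces roughly towards the robot. The floor is a thin plate level with the bench: there is no step or lip. It does not move.
- nut1: a loose flat hexagonal metal locknut lying on the bench, 38 mm across flats (44 mm across corners), 9 mm thick, with an open 26 mm hole, about 40 g. Origin at the centre of its underside, z up. It is one of three alike.
- nut2: a loose flat hexagonal metal locknut lying on the bench, 38 mm across flats (44 mm across corners), 9 mm thick, with an open 26 mm hole, about 40 g. Origin at the centre of its underside, z up. It is one of three alike.
- nut3: a loose flat hexagonal metal locknut lying on the bench, 38 mm across flats (44 mm across corners), 9 mm thick, with an open 26 mm hole, about 40 g. Origin at the centre of its underside, z up. It is one of three alike.
- gland: loose metal cable gland standing upright in the row of locknuts: a hexagonal fitting with a dark rubber top, about 39 mm wide and 48 mm tall, 110 g. Origin at the centre of its underside. To be left alone.
- relay: small grey plug-in relay standing on the bench at the robot's right, 28 x 22 mm and 40 mm tall. Origin at the centre of its underside. To be left alone.
- breaker: white two-pole circuit breaker lying on its back at the robot's left, 85 mm (its x) x 36 mm (its y), 54 mm tall to its black toggles. Origin at the centre of its underside. To be left alone.
- driver: screwdriver with red handle lying on the bench at the robot's far right, 190 mm long, along its x, handle towards its -x, at most 35 mm thick. To be left alone.
Mind the look-alikes: they are no part of the job. What is shaped like the nut2 but green is not meant. Leave any pink look-alike of the nut3 alone.

How it is judged (in metres and radians):
At the end, for the whole second after the job is handed in: All three locknuts are at rest wholly inside the scoop tray: each nut's centre between its side and back walls and at least 20 mm in from the open side, its underside less than 20 mm above the bench; the gland, relay, breaker and screwdriver are within 12 mm of where they started (x of nut1 in the frame of scoop between -0.04 and 0.062 m and y of nut1 in the frame of scoop between -0.142 and 0.142 m and height (world z) of each of nut1, nut2, nut3 below 0.02 m and linear speed of each of nut1, nut2, nut3 below 0.02 m/s and x of nut2 in the frame of scoop between -0.04 and 0.062 m and y of nut2 in the frame of scoop between -0.142 and 0.142 m and x of nut3 in the frame of scoop between -0.04 and 0.062 m and y of nut3 in the frame of scoop between -0.142 and 0.142 m and not (distance of any of gland, relay, breaker, driver from where it was at the start of the episode above 0.012 m)); the robot touches nothing.
It fails at once if a locknut is lifted: its underside comes more than 20 mm above the bench (height (world z) of any of nut1, nut2, nut3 above 0.02 m).
It fails at once if the cable gland is shifted by more than 12 mm or tipped (distance of gland from where it was at the start of the episode above 0.012 m or angle between gland's own z axis and vertical above 0.35 rad).
It fails at once if the plug-in relay is shifted by more than 12 mm or tipped (distance of relay from where it was at the start of the episode above 0.012 m or angle between relay's own z axis and vertical above 0.35 rad).
It fails at once if the circuit breaker is shifted by more than 12 mm or tipped (distance of breaker from where it was at the start of the episode above 0.012 m or angle between breaker's own z axis and vertical above 0.35 rad).
It fails at once if the screwdriver is shifted by more than 12 mm (distance of driver from where it was at the start of the episode above 0.012 m).
It also fails if it takes over 67 s, if anything falls off the work surface, if the arm or the gripper's body presses on something with over 40 N, if the wrist force passes 120 N, or if a joint passes its speed limit or range.

## Working session

There is one attempt and no reset: what is moved stays moved. The work goes in short steps, Python scripts to look and compute and a shell command to move; the robot and the scene stay as the last step left them, time stands still between calls to the robot, and variables do not carry over. Pictures are saved under pics/ and viewed, at most 10 in all, crops included, and the job is handed in when it is done.

```bash
mkdir -p pics; python3 - <<'E'
from bench import *
import cv2,numpy as np
o=get_obs();print(o)
for n in("scene","side"):
    c=capture(n);cv2.imwrite(f"pics/{n}0.png",c["frame"]);print(n,c["R"],c["t"],c["intrinsics"],c["distortion"])
    np.savez(f"{n}0.npz",**c)
E
```

```text
{'time_s': 0.0, 'qpos': array([ 9.39890537e-01,  1.59060493e-01,  1.59826380e+00,  3.95140395e-06,
        1.38617795e+00, -2.10110434e-01]), 'qd': array([ 0.00039241,  0.00076083, -0.00072531,  0.00067984,  0.00026462,
        0.00166105]), 'effort': array([ 2.33284802e-03, -3.85576093e+01, -3.22109306e+01,  7.02898856e-02,
        3.76448978e-02, -1.53238720e-04]), 'tcp_pos': array([234.52754707, 524.31439566, 221.59666991]), 'eef_rot': array([-3.91543195e-04,  2.08849086e-01,  9.77947416e-01, -8.70822158e-04]), 'ft_force': array([ 0.29714736, -0.29537756,  0.3926731 ]), 'wrist_torque': array([0.01043467, 0.02553993, 0.00977481]), 'finger_force': 0.0, 'gripper_width': 91.97843332318672}
scene [[-0.62641344  0.77944705  0.00827663]
 [ 0.65381993  0.53117345 -0.53886387]
 [-0.42441218 -0.33214014 -0.8423522 ]] [ 394.39279368 -312.12643347 1364.25241994] [[596.40744819   0.         324.70476016]
 [  0.         596.40744819 246.72501524]
 [  0.           0.           1.        ]] [-0.06651593  0.          0.          0.          0.        ]
side [[-0.9323881  -0.36123338  0.01276244]
 [-0.26563721  0.6608428  -0.70194278]
 [ 0.24513119 -0.65787328 -0.71211899]] [494.39914554 201.93632076 652.83063506] [[442.53057262   0.         326.6443597 ]
 [  0.         442.53057262 240.02617972]
 [  0.           0.           1.        ]] [-0.01051076  0.          0.          0.          0.        ]
```

View pics/scene0.png

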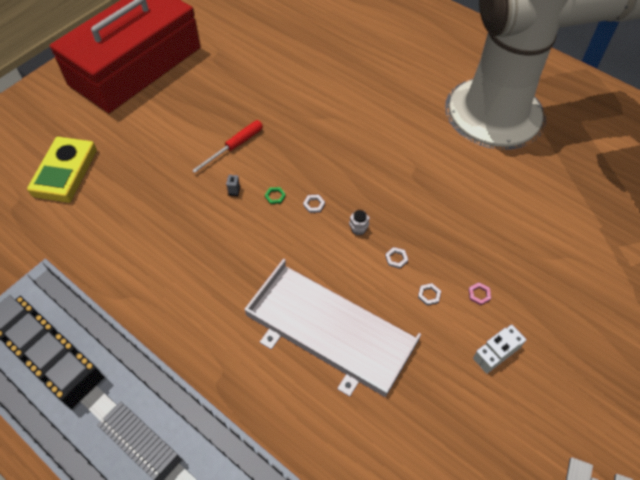

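View pics/side0.png

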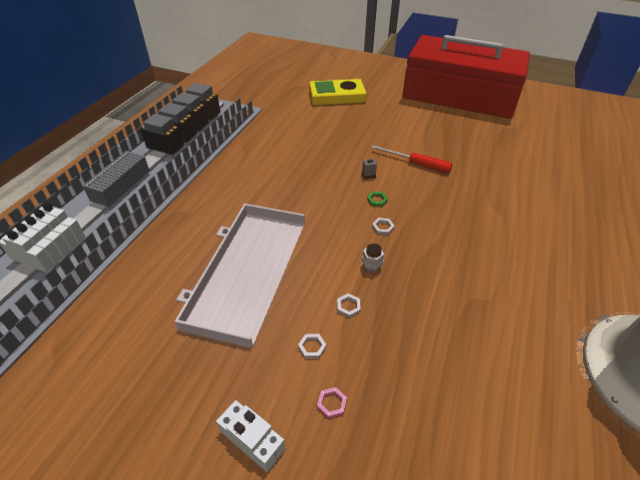

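The scene view shows white nuts at (314,203), (397,257), (430,294), with the gland at (360,220), green look-alike at (275,195), pink at (480,293), relay at (233,185), breaker at (500,348), and the tray's corners around (283,263), (248,312), (388,390), (419,337). The side view shows nuts at (383,226), (349,305), (312,345).

```bash
cat > h.py <<'E'
import cv2,numpy as np
def ray(c,px,z):
    u=cv2.undistortPoints(np.array([[px]],float),c["intrinsics"],c["distortion"])[0,0]
    R,t=c["R"],c["t"];o=-R.T@t;d=R.T@np.array([*u,1]);return (o+d*(z-o[2])/d[2])[:2]
E
python3 - <<'E'
from h import *
P={"scene":dict(nutA=(314,203,5),nutB=(397,257,5),nutC=(430,294,5),green=(275,195,5),pink=(480,293,5),glandtop=(360,215,48),relaytop=(233,179,40),breaker=(500,345,50)),
"side":dict(nutA=(383,226,5),nutB=(349,305,5),nutC=(312,345,5),green=(377,199,5),pink=(332,402,5),glandtop=(374,250,48),relaytop=(370,162,40),breaker=(250,432,50))}
for n in P:
    c=np.load(n+"0.npz")
    f=c["frame"];hsv=cv2.cvtColor(f,cv2.COLOR_BGR2HSV)
    for k,(u,v,z) in P[n].items():
        if k[:3] in("nut","gre","pin"):
            s=hsv[v-18:v+19,u-18:u+19].astype(int);
            m=(((s[...,1]<70)&(s[...,2]>110)) if k[:3]=="nut" else ((s[...,0]>35)&(s[...,0]<175)&(s[...,1]>50))).astype(np.uint8)
            cs,_=cv2.findContours(m,cv2.RETR_EXTERNAL,cv2.CHAIN_APPROX_NONE)
            if cs:
                k_=max(cs,key=len);(cx,cy),r=cv2.minEnclosingCircle(cv2.convexHull(k_));M=cv2.moments(cv2.convexHull(k_))
                if M["m00"]>0:u,v=u-18+M["m10"]/M["m00"],v-18+M["m01"]/M["m00"]
        print(n,k,np.round((u,v),1),np.round(ray(c,(u,v),z)))
T={"scene":[(283,263,25),(419,337,25),(388,390,25),(248,310,25)],"side":[(304,215,25),(251,334,25),(180,324,25),(247,206,25)]}
for n in T:
    c=np.load(n+"0.npz")
    for u,v,z in T[n]:print(n,"tray",np.round(ray(c,(u,v),z)))
    # breaker, outline on table
    s=cv2.cvtColor(c["frame"],cv2.COLOR_BGR2HSV)
    m=((s[...,1]<70)).astype(np.uint8)
    x0,y0=((465,315) if n=="scene" else (205,390));m2=m[y0:y0+85,x0:x0+90]
    cs,_=cv2.findContours(m2,cv2.RETR_EXTERNAL,cv2.CHAIN_APPROX_NONE);q=cv2.boxPoints(cv2.minAreaRect(max(cs,key=len)))+[x0,y0]
    for p in q:print("brk",np.round(p),np.round(ray(c,p,0)),np.round(ray(c,p,50)))
E
```

```text
scene nutA [313.7 202.9] [ 472. -156.]
scene nutB [396.4 257.1] [472.  50.]
scene nutC [429.2 293.7] [499. 143.]
scene green [274.5 194.9] [ 507. -231.]
scene pink [479.3 293.2] [439. 215.]
scene glandtop [360 215] [463. -48.]
scene relaytop [233 179] [ 548. -303.]
scene breaker [500 345] [530. 298.]
side nutA [383.  224.7] [ 472. -156.]
side nutB [348.4 303.8] [473.  49.]
side nutC [311.6 345. ] [499. 144.]
side green [377.  198.2] [ 506. -229.]
side pink [331.6 401.9] [439. 217.]
side glandtop [374 250] [461. -44.]
side relaytop [370 162] [ 546. -298.]
side breaker [250 432] [512. 308.]
scene tray [ 627. -102.]
scene tray [592. 180.]
scene tray [703. 193.]
scene tray [740. -86.]
brk [470. 354.] [550. 264.] [575. 266.]
brk [512. 321.] [448. 291.] [478. 292.]
brk [528. 341.] [465. 333.] [494. 332.]
brk [486. 374.] [566. 305.] [589. 306.]
side tray [ 618. -104.]
side tray [587. 171.]
side tray [696. 195.]
side tray [732. -86.]
brk [212. 424.] [578. 303.] [560. 317.]
brk [237. 396.] [567. 255.] [549. 274.]
brk [291. 443.] [469. 287.] [459. 302.]
brk [267. 472.] [484. 330.] [473. 342.]
```

```bash
cat >> h.py <<'E'
def go(x,y,z,ang=None):
    from bench import get_obs
    from scipy.spatial.transform import Rotation as Ro
    o=get_obs();w,a,b,c=o["eef_rot"];R=Ro.from_quat([a,b,c,w])
    m=R.as_matrix();cur=np.degrees(np.arctan2(-m[1,0],-m[0,0]))
    roll=0 if ang is None else -np.radians(ang-cur)
    m=m@Ro.from_euler("z",roll).as_matrix()
    print("t",round(o["time_s"],1),"tcp",np.round(o["tcp_pos"],1),"ang",round(cur,1),"roll",round(roll,3),"delta",np.round(m.T@(np.array([x,y,z])-o["tcp_pos"]),1))
E
python3 -c "
from h import *
go(456,154,90,-13.4)"
```

```text
t 0.1 tcp [234.6 524.4 221.7] ang -24.1 roll -0.187 delta [-301.3 -308.8  132. ]
```

```bash
python3 -m crank '{"claw":[24,24,24,24,24,24,24,24],"xyz":[[0,0,0],[0,0,0],[-30,-31,0],[-30,-31,0],[-30,-31,0],[-30,-31,0],[-30,-31,0],[-30,-31,0]],"roll":[-0.094,-0.093,0,0,0,0,0,0]}'
python3 -m crank '{"claw":[24,24,24,24,24,24,24,24],"xyz":[[-30,-31,0],[-30,-31,0],[-30,-31,10],[-31,-30,22],[0,0,40],[0,0,40],[0,0,20],[0,0,0]],"roll":[0,0,0,0,0,0,0,0]}'
python3 - <<'E'
from h import *
from bench import *
go(456,154,11,-13.4)
c=capture("scene");cv2.imwrite("pics/s1.png",cv2.resize(c["frame"][150:390,240:560],None,fx=2,fy=2))
E
```

```text
time_s: 0.9
tcp_pos: [367.2, 300.5, 222.3]
eef_rot: [-0.0, 0.116, 0.993, -0.0]
ft_force: [-0.1, 0.3, 0.1]
gripper_width: 30.0
finger_force: 0.0
time_s: 1.7
tcp_pos: [452.8, 154.0, 87.0]
eef_rot: [-0.004, 0.117, 0.993, -0.001]
ft_force: [0.1, 0.0, 0.5]
gripper_width: 24.3
finger_force: 0.0
t 1.7 tcp [452.8 154.   87. ] ang -13.4 roll -0.0 delta [-3.7  0.9 75.9]
```

View pics/s1.png

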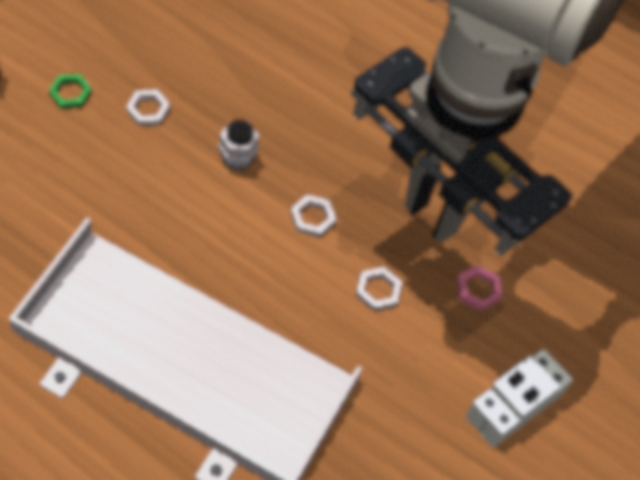

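The crop shows the fingers hovering between the pink ring (480,287) and nut C (379,288). The line of push is clear.

```bash
python3 -m crank '{"claw":[24,24,24,24,24],"xyz":[[-2,0,20],[0,0,30],[0,0,20],[0,0,6],[0,0,0]],"roll":[0,0,0,0,0]}'
python3 -m crank '{"claw":[24,24,24,24,24,24,24,24],"xyz":[[-8,0,0],[-12,0,0],[-16,0,0],[-20,0,0],[-20,0,0],[-20,0,0],[-20,0,0],[-20,0,0]],"roll":[0,0,0,0,0,0,0,0]}'
python3 -m crank '{"claw":[24,24,24,24],"xyz":[[-16,0,0],[-10,0,0],[-6,0,0],[0,0,0]],"roll":[0,0,0,0]}'
python3 - <<'E'
from h import *
from bench import *
c=capture("side");cv2.imwrite("pics/s2.png",c["frame"])
E
```

```text
time_s: 2.25
tcp_pos: [458.6, 154.2, 15.4]
eef_rot: [0.0, 0.116, 0.993, 0.0]
ft_force: [0.1, -0.2, -0.1]
gripper_width: 24.3
finger_force: 0.0
time_s: 3.05
tcp_pos: [592.9, 121.9, 15.8]
eef_rot: [0.001, 0.117, 0.993, 0.0]
ft_force: [-0.5, 0.8, 0.2]
gripper_width: 23.7
finger_force: 0.2
time_s: 3.45
tcp_pos: [622.5, 114.8, 15.0]
eef_rot: [0.001, 0.117, 0.993, 0.0]
ft_force: [-0.0, -0.4, -0.2]
gripper_width: 24.2
finger_force: 0.0
```

View pics/s2.png

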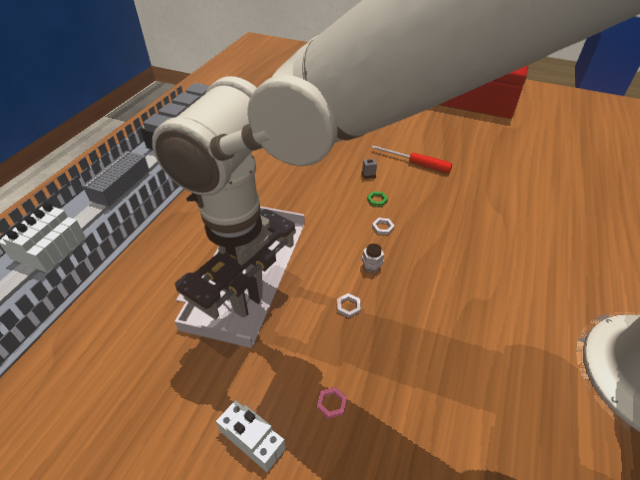

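Nut C has left its old place at (312,345) and the fingers stand in the tray. Now I'll back off, lift, and look again.

```bash
python3 -m crank '{"claw":[24,24,24,24,24,30,30,30],"xyz":[[20,0,0],[30,0,0],[20,0,-20],[20,0,-40],[20,0,-35],[30,0,0],[30,0,0],[0,0,0]],"roll":[0,0,0,0,0,-0.1,-0.109,0]}'
python3 - <<'E'
from h import *
from bench import *
go(424,51,11,-1.4)
for n in("scene","side"):
    c=capture(n);s=cv2.cvtColor(c["frame"],cv2.COLOR_BGR2HSV)
    if n=="scene":cv2.imwrite("pics/s3.png",cv2.resize(c["frame"][150:400,220:540],None,fx=2,fy=2))
E
```

```text
time_s: 4.3
tcp_pos: [451.4, 152.4, 108.7]
eef_rot: [-0.002, 0.011, 1.0, -0.0]
ft_force: [0.3, 0.4, -0.1]
gripper_width: 29.8
finger_force: 0.0
t 4.3 tcp [451.4 152.4 108.7] ang -1.2 roll 0.003 delta [  24.6 -102.    97.8]
```

View pics/s3.png

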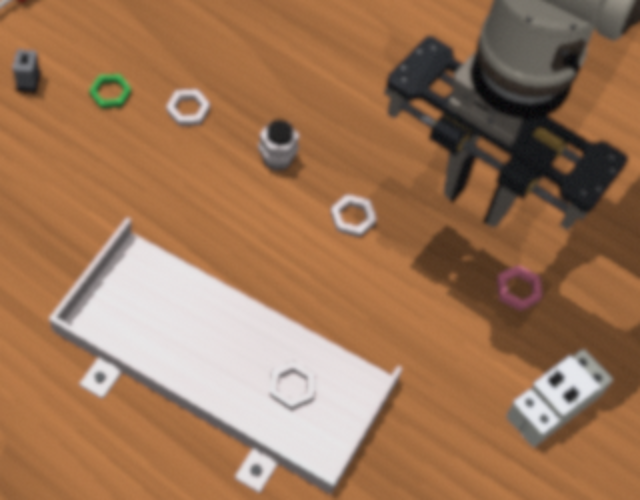

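Nut C now lies in the tray at crop (292,386), well inside the walls. The gland, relay and breaker have not moved. Nut B, at crop (353,215), is next.

```bash
python3 -m crank '{"claw":[30,30,30,30,30,30,30,30],"xyz":[[13,-40,0],[12,-40,0],[0,-22,20],[0,0,30],[0,0,30],[0,0,18],[0,0,0],[0,0,0]],"roll":[0,0,0,0,0,0,0,0]}'
python3 -c "
from h import *
go(424,51,11,-1.4)"
```

```text
time_s: 5.2
tcp_pos: [428.9, 49.8, 11.6]
eef_rot: [-0.0, 0.013, 1.0, -0.0]
ft_force: [-0.4, -0.5, 0.5]
gripper_width: 29.8
finger_force: 0.0
t 5.2 tcp [428.9  49.8  11.6] ang -1.5 roll -0.002 delta [4.9 1.1 0.6]
```

```bash
python3 -m crank '{"claw":[30,30,30,30,30,30,30,30],"xyz":[[-8,0,0],[-12,0,0],[-17,0,0],[-20,0,0],[-20,0,0],[-20,0,0],[-20,0,0],[-20,0,0]],"roll":[0,0,0,0,0,0,0,0]}'
python3 -m crank '{"claw":[30,30,30,30,30,30],"xyz":[[-20,0,0],[-18,0,0],[-14,0,0],[-9,0,0],[-5,0,0],[0,0,0]],"roll":[0,0,0,0,0,0]}'
python3 -m crank '{"claw":[30,30,30,30,30,30,30,30],"xyz":[[20,0,0],[30,0,0],[20,0,-20],[20,0,-40],[20,0,-40],[0,0,0],[0,0,0],[0,0,0]],"roll":[0,0,0,0,0,-0.14,-0.14,-0.14]}'
python3 -m crank '{"claw":[30,30,30,30],"xyz":[[0,0,0],[0,0,0],[0,0,0],[0,0,0]],"roll":[-0.14,-0.121,0,0]}'
python3 - <<'E'
from h import *
from bench import *
go(432,-186,11,37.6)
c=capture("scene");np.savez("s4.npz",**c);cv2.imwrite("pics/s4.png",cv2.resize(c["frame"][150:400,220:540],None,fx=2,fy=2))
E
```

```text
time_s: 6.0
tcp_pos: [567.0, 46.7, 12.3]
eef_rot: [0.001, 0.013, 1.0, -0.0]
ft_force: [-0.2, -1.2, -0.0]
gripper_width: 29.8
finger_force: 0.1
time_s: 6.6
tcp_pos: [631.6, 45.1, 11.9]
eef_rot: [0.0, 0.012, 1.0, -0.0]
ft_force: [-0.1, -0.4, -0.0]
gripper_width: 30.0
finger_force: 0.0
time_s: 7.4
tcp_pos: [520.5, 48.0, 112.1]
eef_rot: [0.0, -0.199, 0.98, -0.0]
ft_force: [-0.1, -0.8, -0.2]
gripper_width: 30.4
finger_force: 0.0
time_s: 7.8
tcp_pos: [520.6, 48.0, 111.6]
eef_rot: [-0.0, -0.321, 0.947, 0.0]
ft_force: [-0.8, 0.7, -0.1]
gripper_width: 29.7
finger_force: 0.0
t 7.8 tcp [520.6  48.  111.6] ang 37.4 roll -0.003 delta [ 213.  -131.3  100.6]
```

View pics/s4.png

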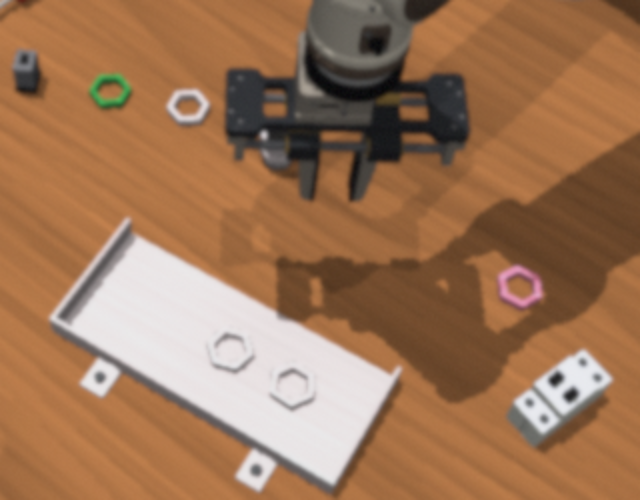

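Nuts B (230,350) and C (292,386) both lie in the tray. The gland at (275,150) is in place behind the fingers. Nut A, at (188,105), is the last one.

```bash
python3 -m crank '{"claw":[30,30,30,30,30,30,30,30],"xyz":[[30,-19,0],[30,-19,0],[30,-19,0],[30,-19,0],[30,-19,0],[30,-19,0],[33,-17,0],[0,0,0]],"roll":[0,0,0,0,0,0,0,0]}'
python3 -m crank '{"claw":[30,30,30,30,30,30],"xyz":[[0,0,20],[0,0,30],[0,0,30],[0,0,20],[0,0,0],[0,0,0]],"roll":[0,0,0,0,0,0]}'
python3 -c "
from h import *
go(432,-186,11,37.6)
c=np.load('s4.npz')
for p in((230,350),(292,386)):print(ray(c,(220+p[0]/2,150+p[1]/2),5))"
```

```text
time_s: 8.65
tcp_pos: [431.0, -189.1, 111.9]
eef_rot: [-0.0, -0.319, 0.948, -0.001]
ft_force: [-0.1, -0.6, 0.5]
gripper_width: 30.1
finger_force: 0.0
time_s: 9.25
tcp_pos: [432.3, -185.1, 11.5]
eef_rot: [-0.0, -0.322, 0.947, 0.0]
ft_force: [-0.2, -0.0, 0.7]
gripper_width: 30.1
finger_force: 0.0
t 9.2 tcp [ 432.3 -185.1   11.5] ang 37.6 roll -0.0 delta [ 0.8 -0.5  0.5]
[657.96012782  46.35771608]
[650.95308439 110.31466612]
```

```bash
python3 -m crank '{"claw":[30,30,30,30,30,30,30,30],"xyz":[[-8,0,0],[-12,0,0],[-17,0,0],[-20,0,0],[-20,0,0],[-20,0,0],[-20,0,0],[-20,0,0]],"roll":[0,0,0,0,0,0,0,0]}'
python3 -m crank '{"claw":[30,30,30,30,30,30,30,30],"xyz":[[-20,0,0],[-20,0,0],[-20,0,0],[-20,0,0],[-18,0,0],[-12,0,0],[-7,0,0],[0,0,0]],"roll":[0,0,0,0,0,0,0,0]}'
python3 -m crank '{"claw":[30,30,30,30,30,30,30,30],"xyz":[[20,0,0],[30,0,0],[20,0,-20],[20,0,-40],[30,0,-40],[40,0,0],[40,0,0],[0,0,0]],"roll":[0,0,0,0,0,0,0,0]}'
python3 - <<'E'
from h import *
from bench import *
c=capture("scene");np.savez("s5.npz",**c);cv2.imwrite("pics/s5.png",cv2.resize(c["frame"][150:400,220:540],None,fx=2,fy=2))
E
```

```text
time_s: 10.05
tcp_pos: [542.1, -100.9, 12.1]
eef_rot: [0.0, -0.322, 0.947, -0.0]
ft_force: [-0.5, -1.2, 0.3]
gripper_width: 29.7
finger_force: 0.2
time_s: 10.85
tcp_pos: [634.0, -30.2, 11.7]
eef_rot: [0.0, -0.323, 0.947, -0.0]
ft_force: [0.7, -0.3, 0.5]
gripper_width: 30.0
finger_force: 0.0
time_s: 11.65
tcp_pos: [471.6, -154.9, 111.4]
eef_rot: [-0.001, -0.32, 0.947, 0.0]
ft_force: [0.6, -0.3, 0.1]
gripper_width: 29.5
finger_force: 0.0
```

View pics/s5.png

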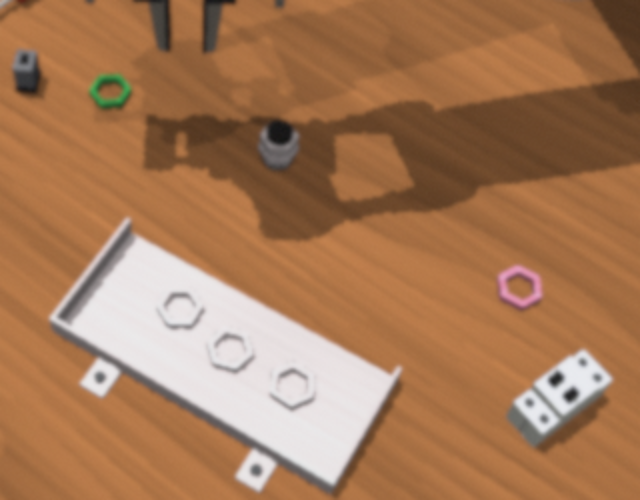

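All three nuts lie wholly inside the tray, at crop (181,310), (230,350) and (292,386). Everything else is where it started, and the arm is clear.

```bash
python3 -c "
from bench import *
print(sign_off())"
```

```text
the job is handed in; nothing more can be done
None
```

I swept all three locknuts into the scoop tray, where the last picture shows them lying wholly inside with the other parts and look-alikes in that view unmoved, and handed the job in about 12 s into the 67 s limit; no verdict came back.

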